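# Hold a boot heel in the corner of the heel jig

### The arm

A 6-joint arm with a two-finger parallel gripper is mounted at the origin on the work surface. World frame = base frame: x ahead of the robot, y to its left, z up, the work surface at z = 0. Lengths are in m, angles in rad, forces in N, time in s.
With the tool pointing down it reaches from about 0.35 to 0.925 m from the base axis. Payload 6.4 kg.
Tool frame: the origin (TCP) lies at the very end of the fingers, on their centre line; the grasp point (between the pads) lies 19 mm behind it; z points along the fingers, y is the line along which they close (so a half turn about z gives the same grasp; the last joint's range is limited). The gripper opens to 85 mm and grips with 20 to 120 N. Pads are 22 mm wide; open, the fingers measure 114 mm over their backs; the gripper's body (76 mm by 85 mm) begins 54 mm behind the grasp point. The pads swing forward as they close: fully open they stand 13 mm farther back than shut.
Start: joints at [1.076, 0.245, 1.558, -0, 1.339, -0.174], TCP at [0.205, 0.617, 0.231] pointing down, gripper open.
Joint ranges: [-3.13, 3.13], [-1.02, 2.26], [0.13, 2.54], [-0.95, 4.09], [0.21, 2.88], [-2.74, 2.74]. Speed limits (rad/s): [2.57, 2.57, 3.14, 3.14, 3.14, 3.14].

### API

Orientations are given as a 3x3 rotation matrix whose columns are the frame's x, y, z axes.
In Python, from rig import get_state, capture, camera_params, finish_job gives the robot as it stands.
- The arm moves only by the tool play_rows, never from a script. Its arguments are lists of equal length, an entry for each row: "hand": the opening, from -1 (shut) to 1 (fully open); "linear": the shift along the world's x, y, z in m, a list of three; "turn": the turn, a rotation vector about the world's x, y, z in degrees, a list of three. In form: {"hand": [hand, ...], "linear": [[dx, dy, dz], ...], "turn": [[rx, ry, rz], ...]}. A call has 1 to 5 rows; each row is the pose to reach, as a shift and turn from the pose commanded when the call began; what a row does not reach only later rows make up. A row lasts 1/12 s, in which the tool goes at most 41.7 mm and 7.16 degrees, less where a joint would pass 70% of its speed; a pose out of reach is approached as far as the arm can. A call with a gripper value outside its range is refused whole. The fingers move at their own pace and stop on an object; "newtons" is the grip in N (left out, the last holds). Time passes only in rows, so rows that repeat a pose let the fingers close. It gives the time, the measured TCP pose, the force, the opening and the grip force at its end, in the units of the state.
- get_state(): the state, without advancing time (a new reading comes with each control period).
- capture(name): name is "scene" or "top"; returns the picture (480x640x3 uint8, blue, green, red); there is no depth.
- camera_params(name): a dict with "intrinsics" (3x3 intrinsics, pixels), "k1" (the pictures are not rectified: a ray, as slopes to the right and down, at radius r is drawn at 1 + k1 r^2 times it, then the intrinsics apply), "R" (3x3) and "t" (3): a world point X has camera coordinates R X + t. Camera axes: x right, y down, z forward; pixel columns grow to the right and rows downward; lengths in m; the calibration is good to about 2 mm. A picture is of the moment at which its call begins. camera_params takes no time and is no camera call.
- finish_job(): hands the job in; it is judged then, once.
The state is a dict: "clock": time; "q": joint angles; "joint_velocities": joint speeds; "joint_torque": joint torques, N m; "ee_pos": TCP position; "orientation": TCP orientation; "ft_force": force on the tool from outside, world axes, zero at the start; "moment": the same for the moment, N m; "width": finger opening in m; "grasp_force": force on a finger pad.
Only numpy, scipy, OpenCV 4.12 (cv2) and the standard library are available. Lean on these libraries where they do the work, as an engineer would, in place of code of your own. Each camera call takes 0.05 s, during which the arm holds its last target. There are 200 camera calls.

### The job

Pick up the cream heel from the cobbler's bench and set it, tip up, flat on the bed of the aluminium jig; then press it gently into the corner, its flat front face against the long fence and its flat side against the short fence, until both sprung fences have given by roughly 5 mm. Never drive a fence against its stop, leave everything else on the bench where it is, and finish while still holding the heel pressed there, squarely against both fences.

Things in the scene. Friction and masses are not known exactly. Their poses are not given: they have to be found in the camera images.
- heel_grip (a point): Grip point of the loose cream heel, 80 to 170 g, standing tip up: a stem with dark rubber tip on a wider seat. Stem 40 mm wide (y), from 24 to 64 mm above the underside; its flat parallel sides (grip along y) run in x from 12 mm behind this point to 16 mm ahead. The point is 44 mm above the underside, mid-width, 20 mm behind the seat's flat front. x points to the flat front, z up.
- heel_breast (a point): Middle of the flat front face of the cream heel's seat, 12 mm above the underside; axes as the heel's. The seat is D-shaped, 60 mm long (x), 56 mm wide (y), 24 mm tall: flat front at +x, flat sides at +y and -y over the front 32 mm, round back (radius 28 mm) at -x.
- jig: Heel jig, fixed to the bench: aluminium plate 190 (x) by 180 (y) by 12 mm thick; its top, polished and slippery, is the bed. Origin: centre of the plate's underside; z up. The long fence stands along the +x edge, the short fence along the +y edge; the -x and -y edges are open. Behind each fence is a fixed blue stop bar, its top 32 mm above the bench.
- long_fence: Sprung long fence: cork-faced bar 118 mm long (jig y), 12 mm thick, top 33 mm above the bench. Origin: middle of the cork face at bed level, at rest 47 mm in x and -20 mm in y from the jig's origin; moves with the bar. Axes as the jig's; the face looks to -x. It gives along +x, 1 mm per newton, to a hard stop at 12 mm, and springs back.
- short_fence: Sprung short fence: cork-faced bar 100 mm long (jig x), 12 mm thick, top 33 mm above the bench. Origin: middle of the cork face at bed level, at rest -10 mm in x and 43 mm in y from the jig's origin; moves with the bar. Axes as the jig's; the face looks to -y. It gives along +y, 1 mm per newton, to a hard stop at 12 mm, and springs back.
- heel_black: Black heel, same shape and size as the cream heel; a bystander. Origin: centre of its underside.
- heel_tan: Tan brown heel, same shape and size as the cream heel; a bystander. Origin: centre of its underside.
- hammer: Hammer lying on the bench, 260 mm long along its x; a bystander.
- polish: Brown jar of polish with a black cap, 70 mm across, 50 mm high; a bystander. Origin: centre of its underside.
- tack_cup: Steel cup, 80 mm across, 50 mm high; a bystander. Origin: centre of its underside.
- brush: Brush lying on the bench along its x; a bystander.
Things that resemble listed ones, but are neither listed nor needed, are in the scene too. Leave any blue or red look-alike of the part that bears heel_grip alone.

How it is judged:
On the way:
1. the cream heel is lifted clear of the bench in the gripper (height (world z) of heel_grip above 0.056 m and contact force between the fingers and heel above 2 N), for 0.1 s.
At the end, for the whole second after the job is handed in: The fingers hold the cream heel at rest on the jig's bed (within 4 mm in height, tip up within 0.1 rad, square to the jig within 0.1 rad), its flat front against the long fence and its side against the short fence, pressing each with more than 2 N (2 mm of give) (contact force between heel and long_fence above 2 N and contact force between heel and short_fence above 2 N and contact force between the fingers and heel above 2 N and z of heel_grip in the frame of jig between 0.052 and 0.06 m and angle between heel_grip's own z axis and vertical below 0.1 rad and angle between the x axis of heel_grip and the x axis of jig, either way round below 0.1 rad and x of heel_breast in the frame of long_fence above -0.005 m and linear speed of heel below 0.02 m/s); the arm keeps its last pose, push and grip.
It fails at once if the heel is pressed against the long fence with over 20 N (fence driven hard against its stop) (contact force between heel and long_fence above 20 N).
It fails at once if the heel is pressed against the short fence with over 20 N (fence driven hard against its stop) (contact force between heel and short_fence above 20 N).
It fails at once if a bystander is displaced by over 30 mm (distance of any of heel_black, heel_tan, hammer, polish, tack_cup, brush from where it was at the start of the episode above 0.03 m).
It also fails if it takes over 54 s, if anything falls off the work surface, if the arm or the gripper's body presses on something with over 40 N, if the wrist force passes 120 N, or if a joint passes its speed limit or range.

## Working session

There is one attempt and no reset: what is moved stays moved. The work goes in short steps, Python scripts to look and compute and a tool call to move; the robot and the scene stay as the last step left them, time stands still between calls to the robot, and variables do not carry over. Pictures are saved under pics/ and viewed, at most 10 in all, crops included, and the job is handed in when it is done.

Besides the shell and the picture viewer there is one more tool, called after "Request:" as name(argument=value, ...), one argument or row to a line, values as JSON. play_rows: Moves the arm, as the interface text tells. Its arguments: {"type":"object","properties":{"hand":{"type":"array"},"linear":{"type":"array"},"turn":{"type":"array"},"newtons":{"type":"number"}},"required":["hand","linear","turn"]}

```bash
mkdir -p pics; python3 - <<'E'
from rig import *
import cv2
for n in("scene","top"):
    cv2.imwrite(f"pics/{n}0.png",capture(n)); p=camera_params(n); print(n,p)
s=get_state();print(s)
E
```

```text
scene {'intrinsics': array([[574.01869966,   0.        , 319.94430798],
       [  0.        , 574.01869966, 237.59383017],
       [  0.        ,   0.        ,   1.        ]]), 'k1': 0.015139193969241018, 'R': array([[ 0.03066156,  0.99939782,  0.01624393],
       [ 0.69949657, -0.00984619, -0.71456812],
       [-0.71397788,  0.03327234, -0.69937725]]), 't': array([ 0.07853643, -0.36082926,  1.56789107])}
top {'intrinsics': array([[582.60894671,   0.        , 320.58390092],
       [  0.        , 582.60894671, 236.40942832],
       [  0.        ,   0.        ,   1.        ]]), 'k1': -0.006243186161936324, 'R': array([[ 0.0091083 , -0.9996922 , -0.02307685],
       [-0.99842133, -0.00781274, -0.05562206],
       [ 0.05542465,  0.02354704, -0.99818518]]), 't': array([-0.09584421,  0.58124922,  1.48933643])}
{'clock': 0.1, 'q': array([ 1.07590017e+00,  2.45761733e-01,  1.55887084e+00, -2.15684513e-05,
        1.33875052e+00, -1.74083019e-01]), 'joint_velocities': array([-0.00032284, -0.00103556, -0.00394279,  0.00032732,  0.00186223,
        0.00050528]), 'joint_torque': array([ 9.42828883e-04, -4.30661452e+01, -3.27134693e+01, -1.20466830e-04,
        2.68288088e-03, -2.39177962e-05]), 'ee_pos': array([0.20471536, 0.61638882, 0.23029078]), 'orientation': array([[-9.48980767e-01,  3.15332859e-01, -8.31880620e-04],
       [ 3.15333823e-01,  9.48979487e-01, -1.58558952e-03],
       [ 2.89449167e-04, -1.76701406e-03, -9.99998397e-01]]), 'ft_force': array([ 0.2135216 , -0.19956044,  0.1196238 ]), 'moment': array([-0.02502208, -0.01114727,  0.04369155]), 'grasp_force': 0.0, 'width': 0.08540789826545855}
```

View pics/top0.png

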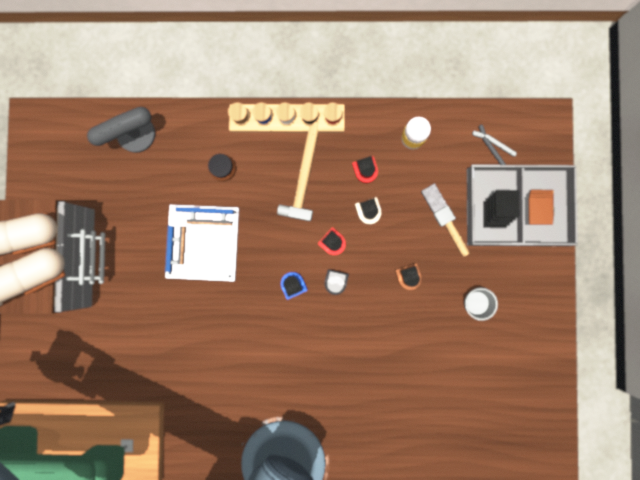

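View pics/scene0.png

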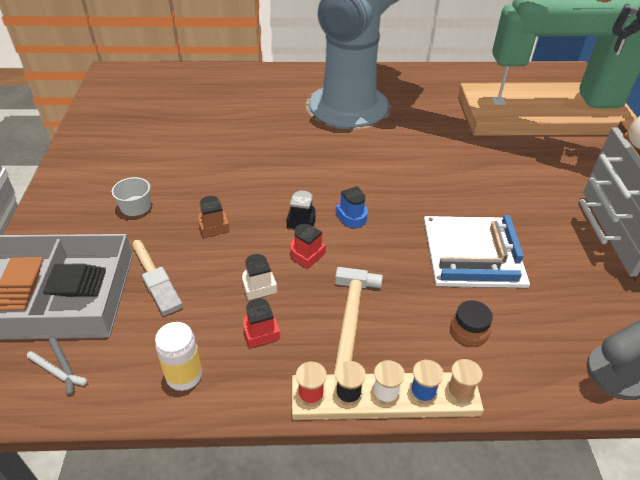

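Top view: the cream heel is at about (369,209), with red look-alikes at (366,168) and (333,241). The jig is at about (202,243), with its fences on the top and left edges and their cork faces near (207,222) and (182,245).

```bash
python3 - <<'E'
import cv2,numpy as np
t=cv2.imread("pics/top0.png");s=cv2.imread("pics/scene0.png")
r=lambda a,w,h:cv2.resize(a,(w,h),interpolation=cv2.INTER_CUBIC)
A=r(t[190:230,349:389],400,400)      # x10, origin (349,190)
B=r(t[200:285,160:245],400,400)      # x4.706, origin (160,200)
cv2.imwrite("pics/c1.png",np.hstack([A,B]))
A=r(s[248:303,233:288],400,400)      # x7.27
B=r(s[205:295,420:530],400,327);B=np.vstack([B,np.zeros((73,400,3),np.uint8)]) # x3.636
cv2.imwrite("pics/c2.png",np.hstack([A,B]))
E
```

```text
(no output)
```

View pics/c1.png

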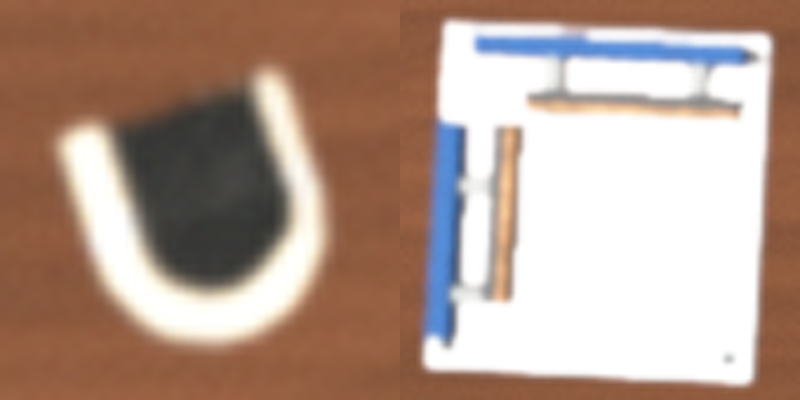

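View pics/c2.png

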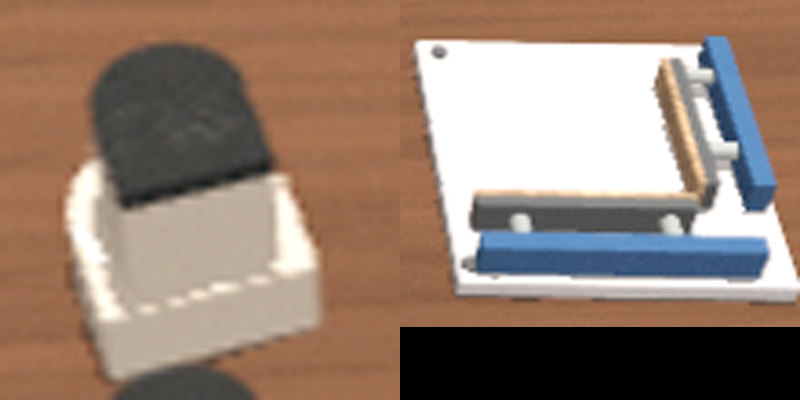

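Top crop: the heel's seat front corners are at crop (60,138) and (280,66), and the jig corners are clear. Scene crop: the heel's front-bottom corners are at (118,380) and (318,325). The heel's front points away from the robot, rotated by about +18°. Next I fit the poses.

```bash
cat > fit.py <<'E'
import numpy as np
from scipy.optimize import least_squares
from rig import *
P={n:camera_params(n) for n in("top","scene")}
def proj(n,X):
    p=P[n];c=np.asarray(X)@p["R"].T+p["t"];s=c[:,:2]/c[:,2:]
    s=s*(1+p["k1"]*(s**2).sum(1,keepdims=True));K=p["intrinsics"]
    return s*[K[0,0],K[1,1]]+K[:2,2]
def place(v,M):
    c,s=np.cos(v[2]),np.sin(v[2]);return np.asarray(M)@np.array([[c,s,0],[-s,c,0],[0,0,1]])+[v[0],v[1],0]
def uncrop(c,o,k): return (np.asarray(c)+.5)/k-.5+o
def fit(obs,v0):
    f=lambda v:np.concatenate([(proj(n,place(v,M))-u).ravel() for n,M,u in obs])
    return least_squares(f,v0,loss="soft_l1")
E
python3 - <<'E'
from fit import *
import cv2
m=.001
H=[("top",np.array([[20,28,24],[20,-28,24]])*m,uncrop([[60,138],[280,66]],[349,190],10)),
("scene",np.array([[20,-28,0],[20,28,0],[20,-28,24],[20,28,24]])*m,uncrop([[118,380],[320,325],[100,318],[320,265]],[233,248],400/55))]
J=[("top",np.array([[95,90,12],[95,-90,12],[-95,-90,12],[-95,90,12]])*m,uncrop([[43,20],[372,34],[353,383],[23,368]],[160,200],400/85)),
("scene",np.array([[-95,-90,12],[95,-90,12],[95,90,12]])*m,uncrop([[15,40],[57,284],[398,290]],[420,205],400/110))]
for o,v0 in((H,[.6,-.2,.3]),(J,[.5,.2,0])):
    for sub in (o,o[:1],o[1:]):
        r=fit(sub,v0);print(r.x[:2].round(4),np.degrees(r.x[2]).round(2),r.fun.round(1))
# overlay
h=fit(H,[.6,-.2,.3]).x;j=fit(J,[.5,.2,0]).x
a=np.linspace(np.pi/2,3*np.pi/2,20)
D=np.vstack([[20,28],[20,-28],np.c_[28*np.cos(a)-12,28*np.sin(a)][::-1]])
im=[]
for n,k in(("top",1),("scene",1)):
    g=cv2.imread(f"pics/{n}0.png");S=6;g=cv2.resize(g,None,fx=S,fy=S,interpolation=cv2.INTER_CUBIC)
    def poly(v,M,col):
        q=((proj(n,place(v,np.array(M)*m))+.5)*S-.5).astype(np.int32);cv2.polylines(g,[q],True,col,1);return q
    for z in(0,24):q=poly(h,np.c_[D,np.full(len(D),z)],(0,255,0))
    poly(h,[[16,20,64],[16,-20,64],[-12,-20,64],[-12,20,64]],(255,0,255))
    c=q.mean(0).astype(int);A=g[c[1]-200:c[1]+200,c[0]-200:c[0]+200]
    poly(j,[[95,90,12],[95,-90,12],[-95,-90,12],[-95,90,12]],(0,0,255))
    poly(j,[[47,39,12],[47,-79,12],[47,-79,33],[47,39,33]],(0,255,0));q=poly(j,[[40,43,12],[-60,43,12],[-60,43,33],[40,43,33]],(255,0,255))
    c=((proj(n,place(j,[[0,0,.01]]))+.5)*S).astype(int)[0];B=cv2.resize(g[c[1]-300:c[1]+300,c[0]-350:c[0]+350],(400,300))
    im.append(np.hstack([cv2.resize(A,(300,300)),B]))
cv2.imwrite("pics/ov.png",np.vstack(im))
E
```

```text
[ 0.6524 -0.2132] 17.58 [ 1.1  1.7 -0.1  2.5 -0.6  0.3  0.4  0.6  0.9  0.5 -0.1  0.5]
[ 0.6579 -0.2123] 18.73 [ 0.7 -0.2 -0.7  0.2]
[ 0.6512 -0.2136] 17.83 [-0.7 -0.1  0.2  0.   0.8  0.1 -0.2 -0. ]
[0.5629 0.2164] -2.48 [ 1.7  1.   0.3  1.4 -0.1  0.4  1.1 -0.1  0.3  0.5  0.4  0.3  1.1  0.6]
[0.5646 0.2184] -2.03 [ 0.6  0.6 -0.7  0.5 -0.5 -0.6  0.6 -0.5]
[0.5615 0.2155] -2.51 [-0.2  0.1 -0.2 -0.2  0.4  0.1]
```

View pics/ov.png

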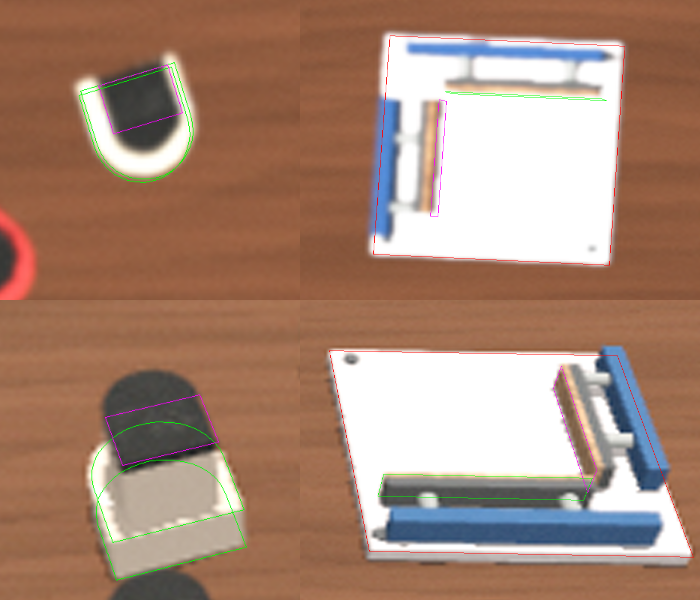

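Both views agree with the model to about 3 mm. I average them: heel grip at (0.6545, -0.213) with yaw 18°, jig at (0.5632, 0.217) with yaw -2.3°. I start moving to above the heel.

Request:
play_rows(
  hand=[1,1,1,1,1],
  linear=[
    [0.018,-0.033,0],
    [0.036,-0.066,0],
    [0.054,-0.099,0],
    [0.072,-0.132,0],
    [0.09,-0.165,0],
  ],
  turn=[
    [0,0,1.5],
    [0,0,3],
    [0,0,4.5],
    [0,0,6],
    [0,0,7.3],
  ],
)

```text
clock: 0.52
ee_pos: [0.2952, 0.4501, 0.2307]
orientation: [[-0.982, 0.19, -0.001], [0.19, 0.982, -0.001], [0.0, -0.001, -1.0]]
ft_force: [0.1, 0.5, -1.0]
width: 0.085
grasp_force: 0.0
```

Request:
play_rows(
  hand=[1,1,1,1,1],
  linear=[
    [0.018,-0.033,0],
    [0.036,-0.066,0],
    [0.054,-0.099,0],
    [0.072,-0.132,0],
    [0.09,-0.165,0],
  ],
  turn=[
    [0,0,1.5],
    [0,0,3],
    [0,0,4.5],
    [0,0,6],
    [0,0,7.3],
  ],
)

```text
clock: 0.93
ee_pos: [0.3852, 0.2851, 0.231]
orientation: [[-0.998, 0.064, -0.0], [0.064, 0.998, -0.0], [0.0, -0.0, -1.0]]
ft_force: [0.8, 0.2, -0.2]
width: 0.0853
grasp_force: 0.0
```

Request:
play_rows(
  hand=[1,1,1,1,1],
  linear=[
    [0.018,-0.033,0],
    [0.036,-0.066,0],
    [0.054,-0.099,0],
    [0.072,-0.132,0],
    [0.09,-0.165,0],
  ],
  turn=[
    [0,0,1.5],
    [0,0,3],
    [0,0,4.5],
    [0,0,6],
    [0,0,7.3],
  ],
)

```text
clock: 1.35
ee_pos: [0.4752, 0.12, 0.231]
orientation: [[-0.998, -0.062, -0.0], [-0.062, 0.998, 0.0], [0.0, 0.0, -1.0]]
ft_force: [-0.2, 0.8, -1.3]
width: 0.0854
grasp_force: 0.0
```

Request:
play_rows(
  hand=[1,1,1,1,1],
  linear=[
    [0.018,-0.033,0],
    [0.036,-0.066,0],
    [0.054,-0.099,0],
    [0.072,-0.132,0],
    [0.09,-0.165,0],
  ],
  turn=[
    [0,0,1.5],
    [0,0,3],
    [0,0,4.5],
    [0,0,6],
    [0,0,7.3],
  ],
)

```text
clock: 1.77
ee_pos: [0.5653, -0.045, 0.2308]
orientation: [[-0.982, -0.189, -0.001], [-0.189, 0.982, 0.0], [0.001, 0.0, -1.0]]
ft_force: [-0.6, 0.3, 0.2]
width: 0.0857
grasp_force: 0.0
```

Request:
play_rows(
  hand=[1,1,1,1,1],
  linear=[
    [0.018,-0.033,0],
    [0.036,-0.066,0],
    [0.054,-0.099,0],
    [0.072,-0.132,0],
    [0.09,-0.165,0],
  ],
  turn=[
    [0,0,1.5],
    [0,0,3],
    [0,0,4.5],
    [0,0,6],
    [0,0,7.3],
  ],
)

```text
clock: 2.18
ee_pos: [0.6553, -0.2098, 0.2305]
orientation: [[-0.95, -0.312, -0.001], [-0.312, 0.95, 0.001], [0.001, 0.001, -1.0]]
ft_force: [0.5, 0.4, -0.2]
width: 0.0853
grasp_force: 0.0
```

Request:
play_rows(
  hand=[1,1,1,1,1],
  linear=[
    [0.001,-0.0025,-0.03],
    [0.001,-0.0025,-0.06],
    [0.001,-0.0025,-0.09],
    [0.001,-0.0025,-0.11],
    [0.001,-0.0025,-0.12],
  ],
  turn=[
    [0,0,0],
    [0,0,0],
    [0,0,0],
    [0,0,0],
    [0,0,0],
  ],
)

```text
clock: 2.6
ee_pos: [0.6535, -0.2096, 0.1064]
orientation: [[-0.95, -0.311, -0.007], [-0.311, 0.95, 0.003], [0.005, 0.005, -1.0]]
ft_force: [-0.0, 0.1, -0.9]
width: 0.0856
grasp_force: 0.0
```

```bash
python3 - <<'E'
from rig import *
import cv2,numpy as np
a=capture("top")[170:250,320:420];b=capture("scene")[190:310,190:340]
cv2.imwrite("pics/g1.png",np.hstack([cv2.resize(a,(400,320)),cv2.resize(b,(400,320))]))
E
```

```text
(no output)
```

View pics/g1.png

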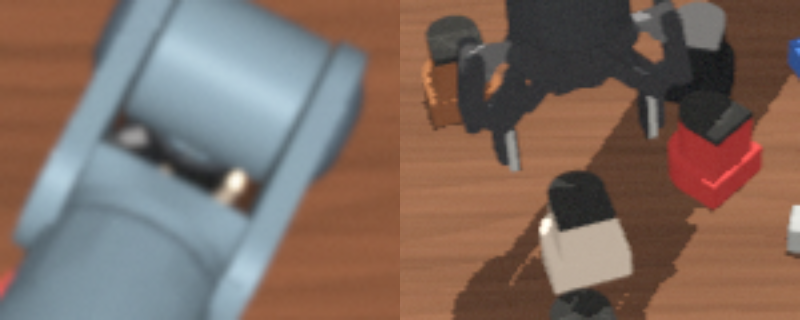

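The gripper is above the heel, aligned with it, with one finger on each side and clear of the red heel. I descend.

Request:
play_rows(
  hand=[1,1,1,1,1],
  linear=[
    [0,0,-0.015],
    [0,0,-0.03],
    [0,0,-0.045],
    [0,0,-0.05],
    [0,0,-0.05],
  ],
  turn=[
    [0,0,0],
    [0,0,0],
    [0,0,0],
    [0,0,0],
    [0,0,0],
  ],
)

```text
clock: 3.12
ee_pos: [0.6545, -0.2099, 0.0586]
orientation: [[-0.95, -0.311, -0.004], [-0.311, 0.95, 0.002], [0.003, 0.003, -1.0]]
ft_force: [0.1, 0.5, -0.2]
width: 0.0856
grasp_force: 0.0
```

Request:
play_rows(
  hand=[1,1,1,1,1],
  linear=[
    [0.001,-0.002,-0.01],
    [0.001,-0.002,-0.02],
    [0.001,-0.002,-0.03],
    [0.001,-0.002,-0.032],
    [0.001,-0.002,-0.032],
  ],
  turn=[
    [0,0,0],
    [0,0,0],
    [0,0,0],
    [0,0,0],
    [0,0,0],
  ],
)

```text
clock: 3.53
ee_pos: [0.6561, -0.2122, 0.0277]
orientation: [[-0.95, -0.311, -0.002], [-0.311, 0.95, 0.001], [0.002, 0.002, -1.0]]
ft_force: [-0.8, 0.8, -0.3]
width: 0.0853
grasp_force: 0.0
```

Request:
play_rows(
  hand=[0.3,0,-0.3,-1,-1],
  linear=[
    [0,0,0],
    [0,0,0],
    [0,0,0],
    [0,0,0],
    [0,0,0],
  ],
  turn=[
    [0,0,0],
    [0,0,0],
    [0,0,0],
    [0,0,0],
    [0,0,0],
  ],
  newtons=40,
)

```text
clock: 3.95
ee_pos: [0.6575, -0.2129, 0.0301]
orientation: [[-0.95, -0.311, 0.001], [-0.311, 0.95, -0.001], [-0.001, -0.001, -1.0]]
ft_force: [2.9, -0.4, 6.6]
width: 0.0393
grasp_force: 42.9
```

Request:
play_rows(
  hand=[-1,-1,-1,-1,-1],
  linear=[
    [0,0,0],
    [0,0,0],
    [0,0,0],
    [0,0,0],
    [0,0,0],
  ],
  turn=[
    [0,0,0],
    [0,0,0],
    [0,0,0],
    [0,0,0],
    [0,0,0],
  ],
)

```text
clock: 4.37
ee_pos: [0.6576, -0.2129, 0.0301]
orientation: [[-0.95, -0.311, 0.001], [-0.311, 0.95, -0.001], [-0.001, -0.001, -1.0]]
ft_force: [0.3, -0.3, 4.9]
width: 0.0396
grasp_force: 42.4
```

Request:
play_rows(
  hand=[-1,-1,-1,-1,-1],
  linear=[
    [0,0,0.01],
    [0,0,0.025],
    [0,0,0.045],
    [0,0,0.065],
    [0,0,0.08],
  ],
  turn=[
    [0,0,0],
    [0,0,0],
    [0,0,0],
    [0,0,0],
    [0,0,0],
  ],
  newtons=60,
)

```text
clock: 4.78
ee_pos: [0.6573, -0.2128, 0.1117]
orientation: [[-0.95, -0.311, 0.001], [-0.311, 0.95, -0.001], [-0.001, -0.001, -1.0]]
ft_force: [1.0, -0.5, -0.4]
width: 0.0395
grasp_force: 60.7
```

Request:
play_rows(
  hand=[-1,-1,-1,-1,-1],
  linear=[
    [0,0,0.01],
    [0,0,0.015],
    [0,0,0.02],
    [0,0,0.02],
    [0,0,0.02],
  ],
  turn=[
    [0,0,0],
    [0,0,0],
    [0,0,0],
    [0,0,0],
    [0,0,0],
  ],
)

```text
clock: 5.2
ee_pos: [0.6565, -0.2124, 0.1285]
orientation: [[-0.95, -0.311, -0.001], [-0.311, 0.95, 0.001], [0.001, 0.001, -1.0]]
ft_force: [-1.5, 0.4, -1.3]
width: 0.0394
grasp_force: 60.7
```

```bash
python3 - <<'E'
from rig import *
import cv2,numpy as np
s=get_state();print(s["ee_pos"],s["ft_force"],s["moment"],s["width"],s["grasp_force"])
g=capture("scene");cv2.imwrite("pics/s_lift.png",g)
cv2.imwrite("pics/l1.png",cv2.resize(g[150:310,190:350],(600,600),interpolation=cv2.INTER_CUBIC))
E
```

```text
[ 0.65650417 -0.21243366  0.12845267] [-1.5116016   0.35424834 -1.26463418] [-0.03725037 -0.00980776  0.02740029] 0.03936439177431096 60.67872852087021
```

View pics/l1.png

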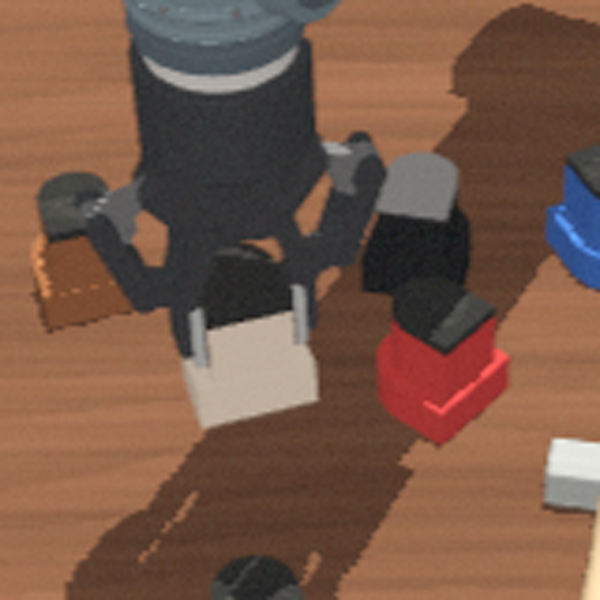

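The heel is held squarely, tip up. I carry it over to the jig.

Request:
play_rows(
  hand=[-1,-1,-1,-1,-1],
  linear=[
    [-0.003,0.016,0],
    [-0.008,0.044,0],
    [-0.0135,0.074,0],
    [-0.019,0.104,0],
    [-0.0245,0.134,0],
  ],
  turn=[
    [0,0,-0.8],
    [0,0,-2.1],
    [0,0,-3.5],
    [0,0,-5],
    [0,0,-6.4],
  ],
)

```text
clock: 5.67
ee_pos: [0.6314, -0.0773, 0.128]
orientation: [[-0.98, -0.201, -0.002], [-0.201, 0.98, 0.001], [0.002, 0.001, -1.0]]
ft_force: [0.3, -0.0, -0.9]
width: 0.0389
grasp_force: 60.6
```

Request:
play_rows(
  hand=[-1,-1,-1,-1,-1],
  linear=[
    [-0.0055,0.03,0],
    [-0.011,0.06,0],
    [-0.0165,0.09,0],
    [-0.022,0.12,0],
    [-0.0275,0.15,0],
  ],
  turn=[
    [0,0,-1.4],
    [0,0,-2.9],
    [0,0,-4.3],
    [0,0,-5.7],
    [0,0,-7.1],
  ],
)

```text
clock: 6.08
ee_pos: [0.6039, 0.0728, 0.1282]
orientation: [[-0.997, -0.079, -0.002], [-0.079, 0.997, 0.0], [0.002, 0.0, -1.0]]
ft_force: [0.2, -0.2, -1.2]
width: 0.0394
grasp_force: 60.6
```

Request:
play_rows(
  hand=[-1,-1,-1,-1,-1],
  linear=[
    [-0.0055,0.03,0],
    [-0.011,0.06,0],
    [-0.0165,0.09,0],
    [-0.022,0.12,0],
    [-0.026,0.14,0],
  ],
  turn=[
    [0,0,-1.4],
    [0,0,-2.9],
    [0,0,-4.3],
    [0,0,-5.7],
    [0,0,-7],
  ],
)

```text
clock: 6.5
ee_pos: [0.5775, 0.2137, 0.1282]
orientation: [[-0.999, 0.041, -0.002], [0.041, 0.999, 0.0], [0.002, 0.0, -1.0]]
ft_force: [-0.6, 0.2, -1.1]
width: 0.0393
grasp_force: 60.6
```

Request:
play_rows(
  hand=[-1,-1,-1,-1,-1],
  linear=[
    [0,0.002,-0.01],
    [0,0.002,-0.02],
    [0,0.002,-0.03],
    [0,0.002,-0.04],
    [0,0.002,-0.045],
  ],
  turn=[
    [0,0,0],
    [0,0,0],
    [0,0,0],
    [0,0,0],
    [0,0,0],
  ],
)

```text
clock: 6.92
ee_pos: [0.5778, 0.2119, 0.0814]
orientation: [[-0.999, 0.043, -0.004], [0.043, 0.999, -0.001], [0.004, -0.001, -1.0]]
ft_force: [-0.6, -0.4, -1.4]
width: 0.0392
grasp_force: 60.7
```

Request:
play_rows(
  hand=[-1,-1,-1,-1,-1],
  linear=[
    [0,0,0],
    [0,0,0],
    [0,0,0],
    [0,0,0],
    [0,0,0],
  ],
  turn=[
    [0,0,0],
    [0,0,0],
    [0,0,0],
    [0,0,0],
    [0,0,0],
  ],
)

```text
clock: 7.33
ee_pos: [0.5795, 0.2133, 0.0851]
orientation: [[-0.999, 0.042, 0.001], [0.042, 0.999, 0.0], [-0.001, 0.0, -1.0]]
ft_force: [0.1, -0.4, -1.5]
width: 0.039
grasp_force: 60.7
```

```bash
python3 - <<'E'
from rig import *
import cv2,numpy as np
s=get_state();print(s["ee_pos"],s["ft_force"],s["moment"],s["orientation"])
g=capture("scene");cv2.imwrite("pics/s_jig.png",g)
cv2.imwrite("pics/j1.png",cv2.resize(g[150:310,400:560],(640,600),fx=0,fy=0,interpolation=cv2.INTER_CUBIC))
E
```

```text
[0.57950036 0.21333861 0.08505791] [ 0.13368703 -0.40147784 -1.5111526 ] [ 0.00036095 -0.0077796  -0.01550911] [[-9.99130568e-01  4.16683610e-02  1.36247245e-03]
 [ 4.16687350e-02  9.99131450e-01  2.47276435e-04]
 [-1.35098547e-03  3.03833948e-04 -9.99999041e-01]]
```

View pics/j1.png

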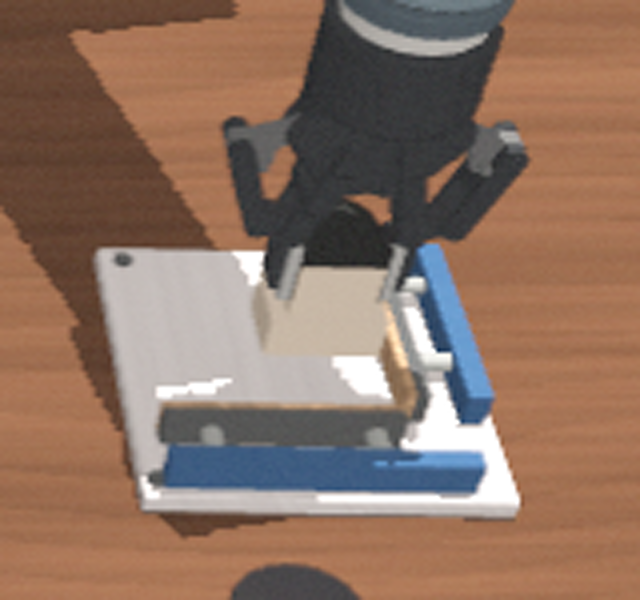

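The heel is above the bed, inside the corner. I lower it, slowing near contact.

Request:
play_rows(
  hand=[-1,-1,-1,-1,-1],
  linear=[
    [0,0,-0.012],
    [0,0,-0.022],
    [0,0,-0.03],
    [0,0,-0.035],
    [0,0,-0.035],
  ],
  turn=[
    [0,0,0],
    [0,0,0],
    [0,0,0],
    [0,0,0],
    [0,0,0],
  ],
)

```text
clock: 7.8
ee_pos: [0.5774, 0.2131, 0.0469]
orientation: [[-0.999, 0.042, -0.004], [0.042, 0.999, -0.001], [0.004, -0.001, -1.0]]
ft_force: [-0.4, 0.3, -1.5]
width: 0.0394
grasp_force: 60.7
```

Request:
play_rows(
  hand=[-1,-1,-1,-1,-1],
  linear=[
    [0,0,-0.001],
    [0,0,-0.002],
    [0,0,-0.003],
    [0,0,-0.004],
    [0,0,-0.004],
  ],
  turn=[
    [0,0,0],
    [0,0,0],
    [0,0,0],
    [0,0,0],
    [0,0,0],
  ],
)

```text
clock: 8.22
ee_pos: [0.5791, 0.2134, 0.0454]
orientation: [[-0.999, 0.042, 0.0], [0.042, 0.999, 0.0], [-0.0, 0.0, -1.0]]
ft_force: [-0.1, -0.0, -0.9]
width: 0.039
grasp_force: 60.7
```

Request:
play_rows(
  hand=[-1,-1,-1,-1,-1],
  linear=[
    [0,0,-0.0005],
    [0,0,-0.001],
    [0,0,-0.0015],
    [0,0,-0.0015],
    [0,0,-0.0015],
  ],
  turn=[
    [0,0,0],
    [0,0,0],
    [0,0,0],
    [0,0,0],
    [0,0,0],
  ],
)

```text
clock: 8.63
ee_pos: [0.579, 0.2133, 0.0438]
orientation: [[-0.999, 0.042, -0.0], [0.042, 0.999, -0.0], [0.0, -0.0, -1.0]]
ft_force: [0.5, 0.6, -0.8]
width: 0.039
grasp_force: 60.7
```

Request:
play_rows(
  hand=[-1,-1,-1,-1,-1],
  linear=[
    [0,0,-0.0005],
    [0,0,-0.001],
    [0,0,-0.001],
    [0,0,-0.001],
    [0,0,-0.001],
  ],
  turn=[
    [0,0,0],
    [0,0,0],
    [0,0,0],
    [0,0,0],
    [0,0,0],
  ],
)

```text
clock: 9.05
ee_pos: [0.5789, 0.2134, 0.0428]
orientation: [[-0.999, 0.042, -0.0], [0.042, 0.999, 0.0], [0.0, -0.0, -1.0]]
ft_force: [0.1, 0.1, -1.4]
width: 0.0392
grasp_force: 60.7
```

Request:
play_rows(
  hand=[-1,-1,-1,-1,-1],
  linear=[
    [0,0,-0.0005],
    [0,0,-0.001],
    [0,0,-0.001],
    [0,0,-0.001],
    [0,0,-0.001],
  ],
  turn=[
    [0,0,0],
    [0,0,0],
    [0,0,0],
    [0,0,0],
    [0,0,0],
  ],
)

```text
clock: 9.47
ee_pos: [0.5792, 0.2134, 0.0422]
orientation: [[-0.999, 0.042, 0.001], [0.042, 0.999, 0.0], [-0.001, 0.0, -1.0]]
ft_force: [-0.9, -0.2, 3.1]
width: 0.039
grasp_force: 61.0
```

Bed contact came at TCP z 0.042 m, as predicted. I slide toward the corner.

Request:
play_rows(
  hand=[-1,-1,-1,-1,-1],
  linear=[
    [0.003,0.003,0],
    [0.006,0.007,0],
    [0.009,0.01,0],
    [0.0115,0.0135,0],
    [0.0115,0.0145,0],
  ],
  turn=[
    [0,0,0],
    [0,0,0],
    [0,0,0],
    [0,0,0],
    [0,0,0],
  ],
)

```text
clock: 9.88
ee_pos: [0.5915, 0.2284, 0.0422]
orientation: [[-0.999, 0.041, 0.002], [0.041, 0.999, 0.0], [-0.002, 0.0, -1.0]]
ft_force: [0.1, -1.4, 5.2]
width: 0.0391
grasp_force: 61.4
```

Request:
play_rows(
  hand=[-1,-1,-1,-1,-1],
  linear=[
    [0,0,0],
    [0,0,0],
    [0,0,0],
    [0,0,0],
    [0,0,0],
  ],
  turn=[
    [0,0,0],
    [0,0,0],
    [0,0,0],
    [0,0,0],
    [0,0,0],
  ],
)

```text
clock: 10.3
ee_pos: [0.5908, 0.228, 0.0422]
orientation: [[-0.999, 0.042, 0.001], [0.042, 0.999, 0.0], [-0.001, 0.001, -1.0]]
ft_force: [0.5, 1.0, 4.1]
width: 0.0393
grasp_force: 61.2
```

Force noise is about 1 N. I advance 3 mm on each axis per step.

Request:
play_rows(
  hand=[-1,-1,-1,-1,-1],
  linear=[
    [0.001,0.001,0],
    [0.002,0.002,0],
    [0.003,0.003,0],
    [0.003,0.003,0],
    [0.003,0.003,0],
  ],
  turn=[
    [0,0,0],
    [0,0,0],
    [0,0,0],
    [0,0,0],
    [0,0,0],
  ],
)

```text
clock: 10.72
ee_pos: [0.5932, 0.2305, 0.0421]
orientation: [[-0.999, 0.041, -0.001], [0.041, 0.999, -0.001], [0.001, -0.001, -1.0]]
ft_force: [-2.0, -1.3, 7.8]
width: 0.0395
grasp_force: 61.8
```

Request:
play_rows(
  hand=[-1,-1,-1,-1,-1],
  linear=[
    [0.001,0.001,0],
    [0.002,0.002,0],
    [0.003,0.003,0],
    [0.003,0.003,0],
    [0.003,0.003,0],
  ],
  turn=[
    [0,0,0],
    [0,0,0],
    [0,0,0],
    [0,0,0],
    [0,0,0],
  ],
)

```text
clock: 11.13
ee_pos: [0.5955, 0.2329, 0.0422]
orientation: [[-0.999, 0.041, -0.003], [0.041, 0.999, -0.002], [0.003, -0.002, -1.0]]
ft_force: [-5.2, -4.1, 10.1]
width: 0.0391
grasp_force: 62.2
```

Request:
play_rows(
  hand=[-1,-1,-1,-1,-1],
  linear=[
    [0,0.0005,0.0003],
    [0,0.001,0.0005],
    [0,0.001,0.0005],
    [0,0.001,0.0005],
    [0,0.001,0.0005],
  ],
  turn=[
    [0,0,0],
    [0,0,0],
    [0,0,0],
    [0,0,0],
    [0,0,0],
  ],
)

```text
clock: 11.55
ee_pos: [0.5955, 0.2335, 0.0422]
orientation: [[-0.999, 0.041, -0.003], [0.041, 0.999, -0.003], [0.003, -0.003, -1.0]]
ft_force: [-2.9, -4.2, 7.2]
width: 0.0392
grasp_force: 61.8
```

```bash
python3 - <<'E'
from rig import *
import cv2,numpy as np
F=[];T=[]
for i in range(8):
    g=capture("scene");s=get_state();F.append(s["ft_force"]);T.append(s["ee_pos"])
print(np.mean(F,0),np.std(F,0),T[-1],s["orientation"],s["moment"])
cv2.imwrite("pics/j2.png",cv2.resize(g[205:295,420:530],(800,600),interpolation=cv2.INTER_CUBIC))
E
```

```text
[-2.76218653 -4.60137919  8.08128841] [0.70775043 0.39454496 0.31159945] [0.59552715 0.23351229 0.04223822] [[-0.99914572  0.04121528 -0.00302245]
 [ 0.04122318  0.99914658 -0.00259875]
 [ 0.00291276 -0.00272113 -0.99999206]] [-0.67064867  0.51558456  0.0604736 ]
```

View pics/j2.png

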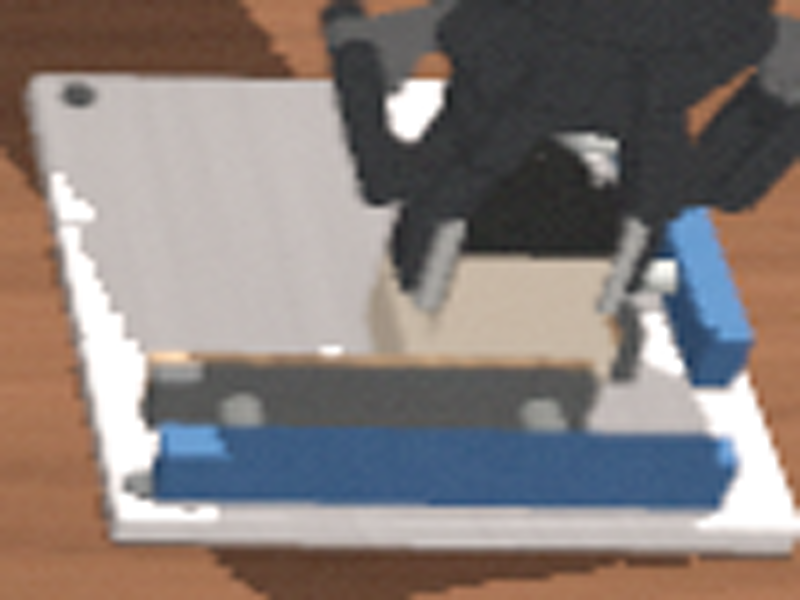

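The heel sits in the corner against both fences, with about 2.8 N on the long fence and 4.6 N on the short fence. I advance slightly more.

Request:
play_rows(
  hand=[-1,-1,-1,-1,-1],
  linear=[
    [0.001,0.0005,0.0003],
    [0.002,0.001,0.0006],
    [0.003,0.001,0.0006],
    [0.003,0.001,0.0006],
    [0.003,0.001,0.0006],
  ],
  turn=[
    [0,0,0],
    [0,0,0],
    [0,0,0],
    [0,0,0],
    [0,0,0],
  ],
)

```text
clock: 12.37
ee_pos: [0.597, 0.2343, 0.0423]
orientation: [[-0.999, 0.041, -0.007], [0.041, 0.999, -0.003], [0.007, -0.004, -1.0]]
ft_force: [-6.8, -5.5, 9.1]
width: 0.039
grasp_force: 62.0
```

Request:
play_rows(
  hand=[-1,-1,-1,-1,-1],
  linear=[
    [0,0,0],
    [0,0,0],
    [0,0,0],
    [0,0,0],
    [0,0,0],
  ],
  turn=[
    [0,0,0],
    [0,0,0],
    [0,0,0],
    [0,0,0],
    [0,0,0],
  ],
)

```text
clock: 12.78
ee_pos: [0.597, 0.2343, 0.0423]
orientation: [[-0.999, 0.041, -0.007], [0.041, 0.999, -0.003], [0.007, -0.004, -1.0]]
ft_force: [-7.8, -5.8, 9.9]
width: 0.0392
grasp_force: 62.0
```

```bash
python3 - <<'E'
from rig import *
import cv2,numpy as np
F=[];T=[]
for i in range(10):
    g=capture("scene");s=get_state();F.append(s["ft_force"]);T.append(s["ee_pos"])
print(np.mean(F,0),np.std(F,0),T[-1],s["orientation"],s["moment"])
a=cv2.imread("pics/scene0.png")
c=lambda q:cv2.resize(q[225:290,430:530],(800,300),interpolation=cv2.INTER_CUBIC,dst=None)[:, :]
cv2.imwrite("pics/j3.png",np.vstack([c(a),c(g)]))
E
```

```text
[-6.96753137 -5.22092641  9.81464967] [0.64826443 0.35663068 0.48853224] [0.59698957 0.23432763 0.04229239] [[-0.99914349  0.04077941 -0.00702363]
 [ 0.04080466  0.99916105 -0.00348985]
 [ 0.00687542 -0.00377346 -0.99996924]] [-0.80136484  1.21071082  0.14717482]
```

View pics/j3.png

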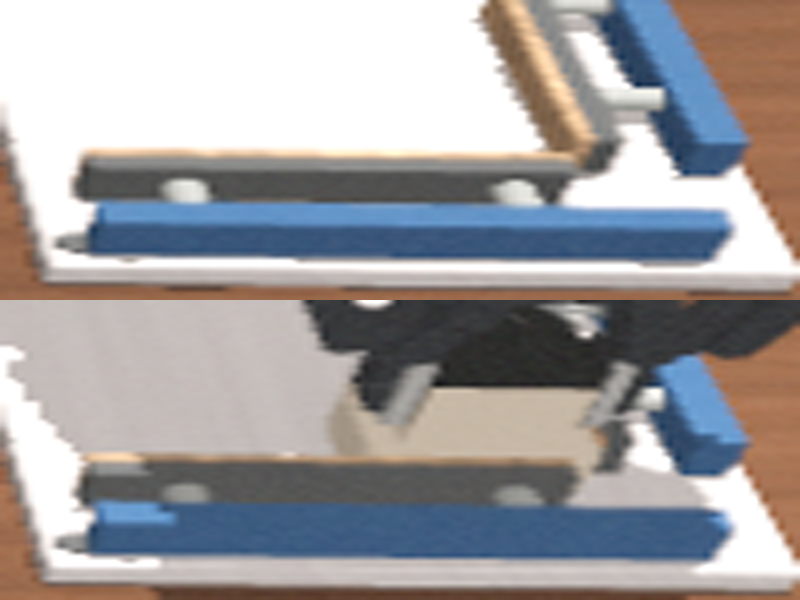

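Request:
play_rows(
  hand=[-1,-1,-1,-1,-1],
  linear=[
    [0,0,0.0005],
    [0,0,0.001],
    [0,0,0.001],
    [0,0,0.001],
    [0,0,0.001],
  ],
  turn=[
    [0,0,0],
    [0,0,0],
    [0,0,0],
    [0,0,0],
    [0,0,0],
  ],
)

```text
clock: 13.7
ee_pos: [0.5969, 0.2343, 0.0423]
orientation: [[-0.999, 0.041, -0.007], [0.041, 0.999, -0.003], [0.007, -0.004, -1.0]]
ft_force: [-4.0, -4.7, 4.9]
width: 0.0393
grasp_force: 61.2
```

```bash
python3 - <<'E'
from rig import *
from fit import proj,place
import cv2,numpy as np
F=[]
for i in range(8):
    g=capture("scene");s=get_state();F.append(s["ft_force"])
print(np.mean(F,0),np.std(F,0),s["ee_pos"],s["orientation"][:,2])
a=cv2.imread("pics/scene0.png")
def edge(im): # left end-face column and bottom/front edges of long fence's dark bar in rows
    h=im.astype(float).mean(2);out=[]
    for u in (444,446,460,464,468,472,476,480,498):
        p=cv2.resize(h[240:258,u-1:u+2].mean(1)[:,None],(1,360),interpolation=cv2.INTER_LINEAR)[:,0]
        p=p.round(0);out.append(p[10::20])
    return np.array(out)
np.set_printoptions(linewidth=200)
print(edge(a).astype(int));print(edge(g).astype(int))
j=[.5615,.2155,np.radians(-2.5)]
for d in (0,3,5,7):print(d,proj("scene",place(j,np.array([[47+d,-50,33],[59+d,-50,33],[59+d,-50,12]])*.001)).round(1).tolist())
E
```

```text
[-3.68592307 -4.05018984  4.21370677] [0.37162351 0.41258883 0.47514975] [0.59695712 0.23430628 0.0423243 ] [-0.00664752 -0.00325547 -0.99997261]
[[255 255 255 255 255 255 255 255 255 255 255 255 255 255 255 255 254 224]
 [255 255 255 255 255 255 255 255 255 255 255 255 255 255 255 255 254 222]
 [255 255 255 255 255 255 255 255 255 255 255 255 255 255 255 255 254 227]
 [255 255 255 255 255 255 255 255 255 255 255 255 255 255 255 255 254 234]
 [255 255 255 255 255 255 255 255 255 255 255 255 255 255 255 255 255 237]
 [255 255 255 255 255 255 255 255 255 255 255 255 255 255 255 255 255 246]
 [255 255 255 255 255 255 255 255 255 255 255 255 255 255 255 255 255 245]
 [255 255 255 255 255 255 255 255 255 255 255 255 255 255 255 255 255 246]
 [196 180 179 170 150 146 128 117 110 101  99 101 113 116 125 158 165 153]]
[[189 188 189 189 189 189 189 190 190 190 189 190 190 190 190 190 190 191]
 [190 190 190 189 190 189 190 190 189 189 189 189 188 189 189 189 189 190]
 [191 191 191 190 190 189 189 188 188 188 188 188 189 188 188 189 189 189]
 [191 191 192 192 191 190 190 191 191 191 191 191 191 192 192 191 192 191]
 [190 189 189 189 189 188 188 188 189 187 188 187 188 189 188 189 188 189]
 [185 182 182 177 178 172 173 165 159 157 150 151 150 150 153 153 157 157]
 [ 51  52  53  61  57  59  56  76  79 143 168 171 178 180 177 174 171 170]
 [101 108 124 130 139 147 151 151 155 150 147 150 158 167 172 177 182 182]
 [ 46  42  44  48 150 181 183 183 183 182 183 184 182 183 182 184 182 182]]
0 [[454.2, 257.2], [455.1, 261.7], [453.2, 269.0]]
3 [[454.4, 258.3], [455.4, 262.8], [453.4, 270.2]]
5 [[454.6, 259.0], [455.5, 263.6], [453.6, 270.9]]
7 [[454.7, 259.8], [455.7, 264.3], [453.7, 271.7]]
```

Part of the measured force was bed friction. I unload the bed a little more so the force reading shows the true fence push.

Request:
play_rows(
  hand=[-1,-1,-1,-1,-1],
  linear=[
    [0,0,0.0003],
    [0,0,0.0005],
    [0,0,0.0005],
    [0,0,0.0005],
    [0,0,0.0005],
  ],
  turn=[
    [0,0,0],
    [0,0,0],
    [0,0,0],
    [0,0,0],
    [0,0,0],
  ],
)

```text
clock: 14.52
ee_pos: [0.5969, 0.2344, 0.0424]
orientation: [[-0.999, 0.041, -0.006], [0.041, 0.999, -0.003], [0.006, -0.003, -1.0]]
ft_force: [-2.9, -4.2, 0.4]
width: 0.0395
grasp_force: 60.9
```

```bash
cat > m.py <<'E'
from rig import *
import cv2,numpy as np
np.set_printoptions(linewidth=200)
F=[]
for i in range(8):
    g=capture("scene");s=get_state();F.append(s["ft_force"])
print(s["clock"],np.mean(F,0),np.std(F,0),s["ee_pos"],s["orientation"][:,2])
a=cv2.imread("pics/scene0.png")
for im in(a,g):
    h=im.astype(int)
    print("long fence rows 254..276",[h[254:276,u-1:u+2].mean(1).mean(1).astype(int).tolist() for u in (455,470)])
    print("short fence cols 495..515",[h[r-1:r+2,495:515].mean(0).mean(1).astype(int).tolist() for r in (242,)])
E
python3 m.py
```

```text
14.9167 [-3.06183573 -4.77145216  0.96048484] [0.53311611 0.38860184 0.47106485] [0.59692104 0.23431452 0.04235849] [-0.00650647 -0.00319068 -0.99997374]
long fence rows 254..276 [[255, 255, 255, 233, 196, 149, 141, 121, 87, 86, 136, 161, 167, 181, 175, 155, 150, 149, 149, 125, 94, 87], [255, 255, 255, 243, 216, 157, 142, 134, 88, 79, 79, 79, 80, 80, 79, 146, 150, 150, 150, 139, 98, 88]]
short fence cols 495..515 [[102, 102, 124, 186, 218, 190, 142, 141, 166, 232, 255, 255, 253, 163, 70, 69, 67, 90, 131, 149]]
long fence rows 254..276 [[190, 189, 189, 189, 165, 140, 94, 85, 86, 85, 90, 113, 124, 130, 121, 98, 94, 92, 95, 94, 95, 95], [175, 176, 182, 182, 176, 150, 108, 88, 85, 86, 86, 87, 86, 85, 86, 94, 94, 97, 94, 95, 94, 95]]
short fence cols 495..515 [[42, 43, 42, 43, 43, 45, 41, 43, 44, 45, 80, 141, 162, 143, 67, 58, 67, 97, 139, 157]]
```

About 3 N on the long fence and 4.8 N on the short fence. I add a bit in x.

Request:
play_rows(
  hand=[-1,-1,-1,-1,-1],
  linear=[
    [0.0008,0,0],
    [0.0016,0,0.0001],
    [0.0022,0,0.0002],
    [0.0026,0,0.0003],
    [0.0028,0,0.0003],
  ],
  turn=[
    [0,0,0],
    [0,0,0],
    [0,0,0],
    [0,0,0],
    [0,0,0],
  ],
)

```text
clock: 15.33
ee_pos: [0.5983, 0.2343, 0.0424]
orientation: [[-0.999, 0.041, -0.01], [0.041, 0.999, -0.004], [0.01, -0.004, -1.0]]
ft_force: [-8.3, -4.5, 4.5]
width: 0.0391
grasp_force: 61.3
```

```bash
python3 m.py
```

```text
15.7333 [-7.54197232 -5.21383206  4.04714724] [0.4020654  0.41281343 0.60416792] [0.59830349 0.23428925 0.04239642] [-0.01028034 -0.00375824 -0.99994009]
long fence rows 254..276 [[255, 255, 255, 233, 196, 149, 141, 121, 87, 86, 136, 161, 167, 181, 175, 155, 150, 149, 149, 125, 94, 87], [255, 255, 255, 243, 216, 157, 142, 134, 88, 79, 79, 79, 80, 80, 79, 146, 150, 150, 150, 139, 98, 88]]
short fence cols 495..515 [[102, 102, 124, 186, 218, 190, 142, 141, 166, 232, 255, 255, 253, 163, 70, 69, 67, 90, 131, 149]]
long fence rows 254..276 [[189, 188, 190, 190, 181, 148, 109, 89, 86, 85, 86, 106, 122, 130, 120, 99, 94, 93, 94, 92, 96, 96], [175, 176, 181, 182, 184, 156, 124, 92, 87, 87, 86, 87, 87, 87, 86, 94, 96, 96, 96, 95, 94, 94]]
short fence cols 495..515 [[42, 43, 43, 45, 42, 44, 45, 44, 44, 45, 63, 115, 156, 152, 93, 57, 62, 94, 140, 156]]
```

Request:
play_rows(
  hand=[-1,-1,-1,-1,-1],
  linear=[
    [0,0,0.0002],
    [0,0,0.0004],
    [0,0,0.0005],
    [0,0,0.0005],
    [0,0,0.0005],
  ],
  turn=[
    [0,0,0],
    [0,0,0],
    [0,0,0],
    [0,0,0],
    [0,0,0],
  ],
)

```text
clock: 16.15
ee_pos: [0.5983, 0.2343, 0.0424]
orientation: [[-0.999, 0.041, -0.01], [0.041, 0.999, -0.004], [0.01, -0.004, -1.0]]
ft_force: [-6.6, -4.4, 0.6]
width: 0.0392
grasp_force: 61.1
```

```bash
python3 m.py|head -1
```

```text
16.55 [-6.18729231 -4.55933764  1.62890636] [0.55368605 0.35925825 0.61774473] [0.59825782 0.23427766 0.04238214] [-0.01013739 -0.00368161 -0.99994184]
```

```bash
python3 -c "
from rig import *
print(finish_job())"
```

```text
the job is handed in; nothing more can be done
None
```

I handed the job in with the cream heel still gripped, tip up on the jig's bed and square in the corner; the wrist-force reading put about 5–6 N on the long fence and 4.6 N on the short fence, so each should have given roughly 5 mm, though the hand-in returned no verdict.

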